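# Release the slide cassette from the scanner and hold it lifted

### The job

The cassette of glass slides in the scanner's dock is kept down by the hold-down arm above it and by its own two sprung side catches. Swing the hold-down arm well aside (to the left) by its upright post, then pinch both side catches fully together and lift the cassette, kept level, straight up out of the dock. Finish while still holding it by the pinched catches about 10 cm above its seat, hanging still in the gripper; do not knock the other things on the scanner or the bench out of place.

Things in the scene. Friction and masses are not known exactly. Their poses are not given: they have to be found in the camera images.
- scanner: The slide scanner: low white box, 260 (x) x 300 (y) x 50 high, black deck on top; fixed, but placed anew each time (turned up to 0.35 rad). Origin on the bench under the dock; the box reaches 110 in front of it, 150 behind. x to its back (away from the robot), y to its left. At x +95 the hold-down arm's pivot column, 26 across. The deck is clear to 85 mm left and right of the dock centre
- dock_seat (a point): Centre of the dock's floor, on the scanner's deck 50 mm above the bench; axes as the scanner's. At y +/-28.5 to +/-42 mm two aluminium keeper rails, 60 mm long, stand 20 mm above the deck beside the cassette; low grey guides and end stops (up to 14 mm high) locate it with 1.5 mm play
- cassette: The loaded slide cassette in the dock: white plastic frame, 90 long (x), 30 wide without its catches, 62 high, 0.12 to 0.24 kg, seven glass slides on edge inside, a lengthwise spine 10 wide on top. Origin at the centre of its underside, on the dock's floor; axes as the dock's. A catch stands half-way along each long side; unless both are pinched in, it stays locked in the dock
- cassette_mid (a point): Point on the cassette's middle line midway between the grip areas of the two catches, 50 mm above its underside (100 mm above the bench when seated): where to pinch, the fingers closing along the cassette's y
- catch_left (a joint): Left catch (+y): upright grey plate, 30 long (x), 4 thick, 6 to 62 mm above the cassette's underside, a tooth at its foot hooked under the keeper rail. Slides straight inward on a spring (1.2 to 3.3 N): 0 = at rest, 0.007 m = fully in, on its stop, which takes the full grip and so carries the cassette; tooth free from 0.005 m. Across both catches: 54 mm at rest, 40 mm fully pinched
- catch_right (a joint): Right catch (-y side), the mirror of the left one: 0 = at rest, 0.007 m = fully in
- catch_left_pad (a point): Centre of the left catch's outer (ribbed) face, 50 mm above the cassette's underside
- catch_right_pad (a point): Centre of the right catch's outer (ribbed) face, 50 mm above the cassette's underside
- hold_arm (a joint): Swing of the hold-down arm, rad: 0 = pointing straight to the scanner's front over the cassette; it grows as the post swings to the left, up to a stop at 1.5. Well aside from 1.0 on, best about 1.4. Starts at 0 to 0.35; light friction (about 0.5 N at the post), stays where it is left
- swing_post (a point): Grip point on the upright round black post at the free end of the hold-down arm, 150 mm above the bench. The post is 14 mm across, 126 to 170 mm above the bench, 145 mm from the pivot; this point is 24 mm above the arm's top. The arm is a flat dark steel bar 150 long, 16 wide, 8 thick, 6 mm above the cassette's top
- swing_hinge (a point): Point on the hold-down arm's upright pivot axis, at the height of swing_post; it does not move
- mailer: White closed slide mailer, 82 x 32 x 14, lying on the scanner's deck left of the dock. Leave alone; origin at the centre of its underside
- dropper: Small amber dropper bottle, 28 across, 50 high, standing on the deck right of the dock. Leave alone; origin at the centre of its underside
- spare_cassette: An empty cassette of the same shape (no slides in it), standing on the bench beside the scanner. Leave alone; origin at the centre of its underside
- mouse: Black computer mouse, 100 x 58 x 33, on the bench beside the scanner. Leave alone; origin at the centre of its underside
- calculator: Black desk calculator, 130 x 80 x 15, on the bench beside the scanner. Leave alone; origin at the centre of its underside
- reagent: White reagent bottle, 52 across, 100 high, on the bench beside the scanner. Leave alone; origin at the centre of its underside
- mount_box: Small cardboard box, 90 x 65 x 45, on the bench beside the scanner. Leave alone; origin at the centre of its underside

How it is judged:
By the outcome, as a careful person would: the job done as asked, in the order asked, and still so for the second after the job is handed in, while the arm keeps its last pose, push and grip.
It also fails if it takes over 50 s, if anything falls off the work surface, if the arm or the gripper's body presses on something with over 40 N, if the wrist force passes 120 N, or if a joint passes its speed limit or range.

### The arm

A 6-joint arm with a two-finger parallel gripper is mounted at the origin on the work surface. World frame = base frame: x ahead of the robot, y to its left, z up, the work surface at z = 0. Lengths are in m, angles in degrees, forces in N, time in s.
With the tool pointing down it reaches from about 0.4 to 0.825 m from the base axis. Payload 7 kg.
Tool frame: the origin (TCP) lies on the centre line of the jaws, within the pads' length; the fingertips stand 19 mm ahead of it and the grasp point (between the pads) is the TCP; z points along the fingers, y is the line along which they close (so a half turn about z gives the same grasp; the last joint's range is limited). The gripper opens to 88 mm and grips with 3 to 60 N. Pads are 19 mm wide; open, the fingers measure 130 mm over their backs; the gripper's body (78 mm by 193 mm) begins 47 mm behind the grasp point.
Start: joints at [86.236, 20.546, 0.682, 0, -70.136, -16.507], TCP at [0.234, 0.633, 0.246] pointing down, gripper open.
Joint ranges: [-176.03, 176.03], [-82.01, 121.73], [-58.28, 71.71], [-173.87, 95.51], [-174.79, -0.11], [-173.66, 173.66]. Speed limits (degrees/s): [136.94, 136.94, 172.46, 180, 180, 180].

### API

Orientations are given as [roll, pitch, yaw] about the fixed x, y, z axes, in that order (R = Rz(yaw) Ry(pitch) Rx(roll)).
In Python, from plant import * gives the robot as it stands. The module is installed in compiled form; this text tells all that it offers.
- The arm moves only by the tool play_rows, never from a script. Its argument "deltas" is a list of rows, each a list of 6 numbers: the shift along the world's x, y, z scaled (see below), then the turn, a rotation vector about the world's x, y, z scaled (see below). A call has 1 to 10 rows; each row shifts and turns the commanded pose from where the row before left it; what a row does not reach is not made up. The controller multiplies each number of a shift by 800 mm and each number of a turn by 180 degrees. A row lasts 1/10 s, in which the tool goes at most 50 mm and 8.59 degrees, less where a joint would pass 70% of its speed; a pose out of reach is approached as far as the arm can. A call with a number of a shift or a turn outside -1 to 1 is refused whole. A call with a gripper value outside its range is refused whole. "gripper" is the gripper command: -1 is shut, 1 is fully open, values between are in proportion, set as the call begins (left out, the last holds). The fingers move at their own pace and stop on an object; the grip force is fixed at half the most. Time passes only in rows, so rows that do not move let the fingers close. It gives the time, the measured TCP pose, the force, the opening and the grip force at its end, in the units of the state.
- get_obs(): the state, without advancing time (a new reading comes with each control period).
- snapshot(name): name is "side" or "top" or "wrist"; returns (picture, depth): 384x512x3 uint8, blue, green, red; 384x512 float32, m along the optical axis (not along the pixel's ray), 0 where there is no reading.
- camera_model(name): a dict with "fx", "fy", "cx", "cy" (pixels), "world_to_cam" (4x4, takes a point from world to camera coordinates). Camera axes: x right, y down, z forward; pixel columns grow to the right and rows downward; lengths in m; the calibration is good to about 2 mm. A picture is of the moment at which its call begins: read the wrist's pose just before it. camera_model takes no time and is no camera call; for the wrist camera it gives the pose at the moment of the call.
- close_job(): hands the job in; it is judged then, once.
The state is a dict: "clock": time; "joint_pos": joint angles; "qvel": joint speeds; "tau": joint torques, N m; "tool_pos": TCP position; "orientation": TCP orientation; "force": force on the tool from outside, world axes, zero at the start; "moment": the same for the moment, N m; "opening": finger opening in m; "gripper_force": force on a finger pad.
Only numpy, scipy, OpenCV 4.12 (cv2) and the standard library are available. Lean on these libraries where they do the work, as an engineer would, in place of code of your own. Each camera call takes 0.05 s, during which the arm holds its last target. There are 200 camera calls.

## Working session

There is one attempt and no reset: what is moved stays moved. The work goes in short steps, Python scripts to look and compute and a tool call to move; the robot and the scene stay as the last step left them, time stands still between calls to the robot, and variables do not carry over. Pictures are saved under pics/ and viewed, at most 10 in all, crops included, and the job is handed in when it is done.

Besides the shell and the picture viewer there is one more tool, called as a command line: name --pt "numbers of a row" for each row, then --argument value for the rest. play_rows: Moves the arm, as the interface text tells. Its arguments: {"type":"object","properties":{"deltas":{"type":"array","items":{"type":"array","items":{"type":"number","minimum":-1,"maximum":1}}},"gripper":{"type":"number"}},"required":["deltas"]}

```bash
mkdir -p pics; cat > h.py <<'E'
from plant import *
import numpy as np, cv2
def snap(n):
    m=camera_model(n); p,d=snapshot(n); return p,d,m
def pts(d,m):
    v,u=np.mgrid[:d.shape[0],:d.shape[1]]
    c=np.stack([(u-m["cx"])/m["fx"]*d,(v-m["cy"])/m["fy"]*d,d],-1)
    T=np.linalg.inv(np.array(m["world_to_cam"])); return c@T[:3,:3].T+T[:3,3]
E
python3 - <<'E'
from h import *
o=get_obs();print(o)
for n in("top","side"):
    p,d,m=snap(n);cv2.imwrite(f"pics/{n}1.png",p);np.savez(f"{n}1.npz",p=p,d=d,w=np.array(m["world_to_cam"]),k=[m["fx"],m["fy"],m["cx"],m["cy"]])
    X=pts(d,m);print(n,(d>0).mean(),np.linalg.inv(m["world_to_cam"])[:3,3])
E
```

```text
{'clock': 0.0, 'joint_pos': array([ 8.62350875e+01,  2.05890686e+01,  6.33450223e-01, -1.94302079e-02,
       -7.01372621e+01, -1.65051254e+01]), 'qvel': array([-0.02892285,  0.05893872,  0.07014032,  0.06686802,  0.01546231,
        0.04811159]), 'tau': array([-2.83019544e-04, -5.82716095e+01,  2.93039292e+01,  6.99648678e+00,
        6.81288730e-03, -1.68359693e-04]), 'tool_pos': array([0.23373729, 0.63273814, 0.2446491 ]), 'orientation': array([ 1.79905757e+02, -8.87672457e-03, -2.02766472e+01]), 'force': array([0.02591315, 0.02428558, 0.83765095]), 'moment': array([-0.03354868, -0.02612223,  0.01777179]), 'gripper_force': 0.0, 'opening': 0.08758058166460123}
top 0.9961090087890625 [ 0.20982634 -0.01337673  1.60535785]
side 0.9960123697916666 [ 0.40918511 -1.03884697  0.95500524]
```

View pics/top1.png

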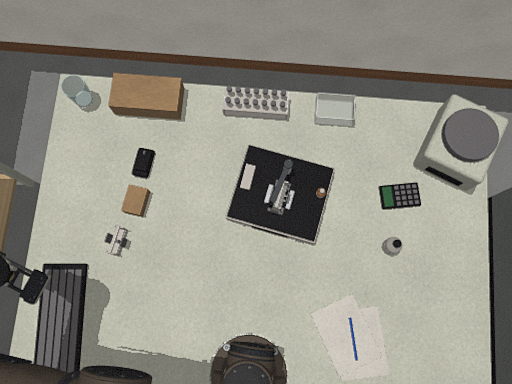

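View pics/side1.png

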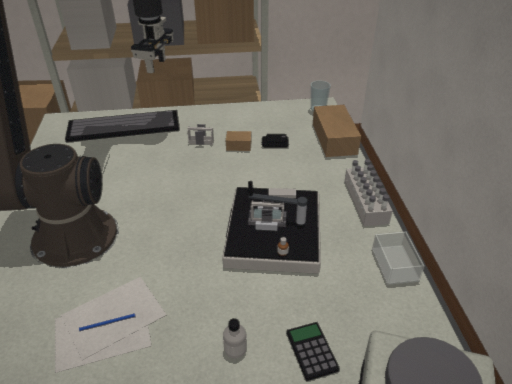

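The top view shows the scanner deck (corners about (248,146), (333,165), (317,242), (228,218)), yaw about -13°. The pivot is near (288,165), the dock near (280,193) and the post near (270,212).

```bash
python3 - <<'E'
from h import *
z=np.load("top1.npz");m=dict(zip(["fx","fy","cx","cy"],z["k"]));m["world_to_cam"]=z["w"]
X=pts(z["d"],m);p=z["p"]
roi=np.zeros(p.shape[:2],bool);roi[135:255,215:345]=1
s=roi&(X[...,2]>.035)
r=cv2.minAreaRect(X[s][:,:2].astype(np.float32)*1000);print(r,cv2.boxPoints(r))
q=X[s&(X[...,2]<.06)];print("deckz",np.median(q[:,2]))
for lo,hi in((.118,.135),(.135,.2)):
    k=s&(X[...,2]>lo)&(X[...,2]<hi);print(lo,k.sum());v,u=np.nonzero(k)
    for a,b,c in list(zip(u,v,X[k].round(3)))[:150:2]:print(a,b,c,p[b,a])
E
```

```text
((457.0552062988281, -35.01893615722656), (299.605712890625, 492.9747619628906), 78.31292724609375) [[ 185.33286 -131.7861 ]
 [ 668.0875  -231.64621]
 [ 728.7776    61.74823]
 [ 246.02289  161.60834]]
deckz 0.05065850116463233
0.118 255
286 160 [ 0.656 -0.067  0.129] [65 63 64]
288 160 [ 0.657 -0.074  0.126] [86 85 80]
285 161 [ 0.652 -0.064  0.13 ] [80 80 73]
287 161 [ 0.652 -0.07   0.134] [81 78 75]
289 161 [ 0.653 -0.077  0.132] [78 74 72]
284 162 [ 0.649 -0.062  0.128] [69 68 65]
286 162 [ 0.648 -0.068  0.134] [79 78 74]
289 162 [ 0.65  -0.077  0.132] [82 78 77]
284 163 [ 0.645 -0.062  0.131] [81 83 76]
287 163 [ 0.646 -0.071  0.131] [73 74 71]
291 163 [ 0.647 -0.083  0.131] [79 79 73]
285 164 [ 0.642 -0.065  0.131] [85 84 79]
287 164 [ 0.644 -0.071  0.127] [80 78 75]
290 164 [ 0.644 -0.081  0.129] [82 77 76]
292 164 [ 0.644 -0.087  0.13 ] [66 64 61]
285 165 [ 0.638 -0.065  0.133] [82 79 75]
289 165 [ 0.641 -0.078  0.129] [82 79 78]
291 165 [ 0.64  -0.084  0.134] [83 82 78]
284 166 [ 0.636 -0.062  0.131] [58 60 56]
288 166 [ 0.638 -0.075  0.128] [81 83 80]
290 166 [ 0.636 -0.081 
[... 2519 characters left out ...]
34 -0.065  0.137] [73 70 68]
287 167 [ 0.631 -0.072  0.138] [78 75 74]
289 167 [ 0.632 -0.078  0.135] [74 74 70]
269 201 [ 0.513 -0.024  0.17 ] [74 76 77]
268 202 [ 0.508 -0.021  0.176] [112 112 111]
270 202 [ 0.51  -0.027  0.172] [30 22 23]
268 203 [ 0.507 -0.021  0.169] [27 29 28]
270 203 [ 0.506 -0.027  0.172] [36 33 36]
272 203 [ 0.507 -0.033  0.172] [34 33 34]
269 204 [ 0.503 -0.025  0.173] [35 32 33]
271 204 [ 0.504 -0.031  0.169] [38 38 37]
268 205 [ 0.502 -0.022  0.162] [30 35 32]
270 205 [ 0.5   -0.028  0.174] [35 27 29]
268 206 [ 0.502 -0.022  0.144] [26 25 27]
270 206 [ 0.5   -0.028  0.158] [0 1 4]
269 207 [ 0.499 -0.026  0.147] [59 54 59]
271 207 [ 0.501 -0.032  0.138] [30 28 29]
```

play_rows --pt "0.0189 -0.0458 0.0031 0 0 0" --pt "0.0189 -0.0458 0.0031 0 0 0" --pt "0.0189 -0.0458 0.0031 0 0 0" --pt "0.0189 -0.0458 0.0031 0 0 0" --pt "0.0189 -0.0458 0.0031 0 0 0" --pt "0.0189 -0.0458 0.0031 0 0 0" --pt "0.0189 -0.0458 0.0031 0 0 0" --pt "0.0189 -0.0458 0.0031 0 0 0" --pt "0.0189 -0.0458 0.0031 0 0 0" --gripper 1

```text
clock: 1.0
tool_pos: [0.3701, 0.3017, 0.2678]
orientation: [180.0, 0.0, -20.3]
force: [0.5, 0.3, -0.2]
opening: 0.0875
gripper_force: 0.0
```

play_rows --pt "0.0189 -0.0458 0.0031 0 0 0" --pt "0.0189 -0.0458 0.0031 0 0 0" --pt "0.0189 -0.0458 0.0031 0 0 0" --pt "0.0189 -0.0458 0.0031 0 0 0" --pt "0.0189 -0.0458 0.0031 0 0 0" --pt "0.0189 -0.0458 0.0031 0 0 0" --pt "0.0189 -0.0458 0.0031 0 0 0" --pt "0.0189 -0.0458 0.0031 0 0 0" --pt "0.0189 -0.0458 0.0031 0 0 0" --pt "0 0 0 0 0 0"

```text
clock: 2.0
tool_pos: [0.5069, -0.0298, 0.2899]
orientation: [179.9, 0.0, -20.5]
force: [-0.1, 0.2, -1.0]
opening: 0.0878
gripper_force: 0.0
```

```bash
python3 - <<'E'
from h import *
o=get_obs();print(o["clock"],o["tool_pos"],o["orientation"],o["opening"])
p,d,m=snap("wrist");cv2.imwrite("pics/w1.png",p)
X=pts(d,m);T=np.linalg.inv(m["world_to_cam"]);print(T)
k=(X[...,2]>.15)&(X[...,2]<.19);print(k.sum())
n,l,st,c=cv2.connectedComponentsWithStats(k.astype(np.uint8))
for i in range(1,n):
    if st[i,4]>30:print(st[i],c[i],np.median(X[l==i],0),X[l==i].min(0),X[l==i].max(0))
E
```

```text
2.0 [ 0.50687403 -0.02978638  0.28985678] [ 1.79934247e+02  2.41964931e-02 -2.05006632e+01] 0.08779021183580349
[[-3.49975786e-01 -9.02343479e-01 -2.51581389e-01  5.75148831e-01]
 [-9.36758488e-01  3.37317358e-01  9.32766554e-02 -5.52736040e-02]
 [ 6.95187832e-04  2.68315573e-01 -9.63330821e-01  4.28998758e-01]
 [ 0.00000000e+00  0.00000000e+00  0.00000000e+00  1.00000000e+00]]
269
[245 181  17  21 269] [252.89219331 191.57249071] [ 0.51006746 -0.02608228  0.16950043] [ 0.50144574 -0.03230034  0.15020636] [ 0.51510305 -0.0186747   0.17168587]
```

View pics/w1.png

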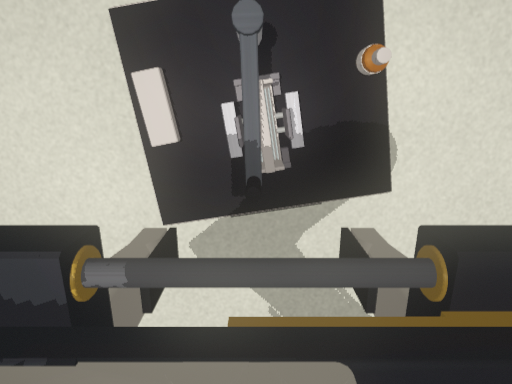

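Wrist view: post top at about (253,185), column at (248,18), cassette with rails at (231,130) and (294,120), mailer (155,107), dropper (373,58). Now the yaw, hinge and dock from the depth.

```bash
cat >> h.py <<'E'
def rect(P):
    (c,s,a)=cv2.minAreaRect(P[:,:2].astype(np.float32)*1000); return np.round(c,1),np.round(s,1),round(a,1)
def comps(k,X,mn=40):
    n,l,st,c=cv2.connectedComponentsWithStats(k.astype(np.uint8))
    for i in range(1,n):
        if st[i,4]>=mn: print(st[i],np.median(X[l==i],0).round(4),rect(X[l==i]))
E
python3 - <<'E'
from h import *
p,d,m=snap("wrist");X=pts(d,m);z=X[...,2]
v=np.mgrid[:384,:512][0]<222
for lo,hi in((.046,.054),(.065,.074),(.106,.116),(.118,.130),(.130,.145),(.166,.175)):
    print(lo);comps(v&(z>lo)&(z<hi),X)
dk=v&(z>.03)&(z<.056)
pp=X[dk&(z>.046)]
n,l,st,c=cv2.connectedComponentsWithStats((v&(z>.046)).astype(np.uint8));i=1+st[1:,4].argmax();
u=cv2.minAreaRect(np.argwhere(l==i)[:,::-1].astype(np.float32));print(u)
# front/right edges: fit lines to deck boundary in world
e=[]
for col in range(170,385,5):
    r=np.nonzero((l==i)[:222,col])[0]
    if len(r): e.append(X[r.max()-1,col])
e=np.array(e);print("front",np.round(cv2.fitLine(e[:,:2].astype(np.float32),cv2.DIST_HUBER,0,.01,.01).ravel(),4))
for nm,f in(("right",np.max),("left",np.min)):
    e=[]
    for r in range(30,180,4):
        cs=np.nonzero((l==i)[r])[0]
        if len(cs): e.append(X[r,f(cs)+(-1 if nm=="right" else 1)])
    e=np.array(e);print(nm,np.round(cv2.fitLine(e[:,:2].astype(np.float32),cv2.DIST_HUBER,0,.01,.01).ravel(),4))
E
```

```text
0.046
[  109     0   284   222 42019] [ 0.5773 -0.0555  0.0502] (array([572.1, -56.6]), array([291., 251.]), 78.4)
[277 117   8  10  60] [ 0.5474 -0.0719  0.05  ] (array([547.6, -71.8]), array([ 7.4, 10.2]), 79.2)
0.065
[360  47  13  27  80] [ 0.5765 -0.1724  0.0701] (array([ 576. , -174.9]), array([ 9.8, 27.1]), 89.2)
[269  84  18  77 247] [ 0.5503 -0.0691  0.0682] (array([548.8, -68.5]), array([15.1, 82.3]), 74.8)
[286  91  20  57 618] [ 0.5471 -0.0879  0.0702] (array([545.3, -87.1]), array([13.6, 60.1]), 78.4)
[222 101  22  56 618] [ 0.5616 -0.0179  0.0701] (array([559.5, -18.1]), array([13.6, 60.1]), 78.3)
0.106
[260  77  26  95 817] [ 0.5442 -0.0524  0.1119] (array([550.5, -60.4]), array([22.8, 91.3]), 71.8)
[286 108   9  31 144] [ 0.5477 -0.0771  0.1118] (array([547.2, -77.3]), array([ 4.6, 29.3]), 78.5)
[236 116   9  31 143] [ 0.5578 -0.0283  0.1117] (array([557.4, -27.9]), array([ 4.6, 29.6]), 78.2)
0.118
[ 235   22   30  163 2538] [ 0.5789 -0.0493  0.126 ] (array([572.2, -48.9]), array([ 25.5, 142.6]), 72.6)
0.13
[233   0  33  34 881] [ 0.6448 -0.0714  0.1323] (array([644.1, -71.5]), array([27.1, 24.7]), 70.1)
[248 175  14   8  50] [ 0.5139 -0.0281  0.1381] (array([512.9, -26.9]), array([12.5,  4. ]), 73.1)
0.166
[246 185  17  16 206] [ 0.5086 -0.0257  0.1698] (array([508.5, -25.5]), array([13.2, 13.3]), 39.8)
((260.260009765625, 97.31999206542969), (224.15284729003906, 274.21600341796875), 81.8698959350586)
front [ 0.2036  0.979   0.4519 -0.0304]
right [ 0.9797 -0.2005  0.5135 -0.1908]
left [ 0.9793 -0.2026  0.6054  0.0831]
```

play_rows --pt "0.001 0.0027 -0.0342 0 0 0.005" --pt "0.001 0.0027 -0.0342 0 0 0.005" --pt "0 0 -0.0342 0 0 0" --pt "0 0 -0.0342 0 0 0" --pt "0 0 -0.0342 0 0 0" --pt "0 0 0 0 0 0"

```text
clock: 2.7
tool_pos: [0.5048, -0.0214, 0.1502]
orientation: [179.8, 0.3, -18.4]
force: [-0.6, 0.7, -0.2]
opening: 0.0873
gripper_force: 0.0
```

play_rows --pt "0 0 0 0 0 0" --pt "0 0 0 0 0 0" --pt "0 0 0 0 0 0" --pt "0 0 0 0 0 0" --pt "0 0 0 0 0 0" --gripper -0.45

```text
clock: 3.2
tool_pos: [0.5079, -0.022, 0.1541]
orientation: [-180.0, -0.1, -18.5]
force: [-0.7, 0.4, -0.6]
opening: 0.053
gripper_force: 0.0
```

```bash
python3 - <<'E'
import numpy as np
h=np.array([.645,-.0717]);a=np.radians(161.3-np.r_[0,1.5,np.arange(5.25,73,3.75),73.8,74.8])
P=h+.1445*np.c_[np.cos(a),np.sin(a)]
for q,t in zip(np.diff(P,axis=0)/.8,np.diff(a)/np.pi):print([*q.round(4),0,0,0,round(t,4)])
print(P[-1])
E
```

```text
[np.float64(0.0016), np.float64(0.0045), 0, 0, 0, np.float64(-0.0083)]
[np.float64(0.0044), np.float64(0.011), 0, 0, 0, np.float64(-0.0208)]
[np.float64(0.0051), np.float64(0.0106), 0, 0, 0, np.float64(-0.0208)]
[np.float64(0.0058), np.float64(0.0103), 0, 0, 0, np.float64(-0.0208)]
[np.float64(0.0065), np.float64(0.0099), 0, 0, 0, np.float64(-0.0208)]
[np.float64(0.0071), np.float64(0.0094), 0, 0, 0, np.float64(-0.0208)]
[np.float64(0.0077), np.float64(0.0089), 0, 0, 0, np.float64(-0.0208)]
[np.float64(0.0083), np.float64(0.0084), 0, 0, 0, np.float64(-0.0208)]
[np.float64(0.0088), np.float64(0.0079), 0, 0, 0, np.float64(-0.0208)]
[np.float64(0.0093), np.float64(0.0073), 0, 0, 0, np.float64(-0.0208)]
[np.float64(0.0098), np.float64(0.0066), 0, 0, 0, np.float64(-0.0208)]
[np.float64(0.0102), np.float64(0.006), 0, 0, 0, np.float64(-0.0208)]
[np.float64(0.0106), np.float64(0.0053), 0, 0, 0, np.float64(-0.0208)]
[np.float64(0.0109), np.float64(0.0046), 0, 0, 0, np.float64(-0.0208)]
[np.float64(0.0112), np.float64(0.0039), 0, 0, 0, np.float64(-0.0208)]
[np.float64(0.0114), np.float64(0.0031), 0, 0, 0, np.float64(-0.0208)]
[np.float64(0.0116), np.float64(0.0024), 0, 0, 0, np.float64(-0.0208)]
[np.float64(0.0117), np.float64(0.0016), 0, 0, 0, np.float64(-0.0208)]
[np.float64(0.0118), np.float64(0.0009), 0, 0, 0, np.float64(-0.0208)]
[np.float64(0.0118), np.float64(0.0001), 0, 0, 0, np.float64(-0.0208)]
[np.float64(0.0033), np.float64(-0.0001), 0, 0, 0, np.float64(-0.0058)]
[np.float64(0.0031), np.float64(-0.0002), 0, 0, 0, np.float64(-0.0056)]
[0.65382151 0.07253048]
```

play_rows --pt "0.001 -0.0035 0 0 0 0" --pt "0 0 0 0 0 0" --pt "0 0 0 0 0 0" --pt "0 0 0 0 0 0" --pt "0 0 0 0 0 0"

```text
clock: 3.7
tool_pos: [0.5084, -0.0249, 0.1533]
orientation: [180.0, 0.0, -18.5]
force: [-0.1, 0.4, -0.5]
opening: 0.0243
gripper_force: 0.0
```

play_rows --pt "0.0016 0.0045 0 0 0 -0.0083" --pt "0.0044 0.011 0 0 0 -0.0208" --pt "0.0051 0.0106 0 0 0 -0.0208" --pt "0.0058 0.0103 0 0 0 -0.0208" --pt "0.0065 0.0099 0 0 0 -0.0208"

```text
clock: 4.2
tool_pos: [0.5271, 0.0125, 0.1534]
orientation: [180.0, 0.0, -35.1]
force: [0.2, -0.2, -0.2]
opening: 0.0238
gripper_force: 0.3
```

play_rows --pt "0.0071 0.0094 0 0 0 -0.0208" --pt "0.0077 0.0089 0 0 0 -0.0208" --pt "0.0083 0.0084 0 0 0 -0.0208" --pt "0.0088 0.0079 0 0 0 -0.0208" --pt "0.0093 0.0073 0 0 0 -0.0208" --pt "0.0098 0.0066 0 0 0 -0.0208" --pt "0.0102 0.006 0 0 0 -0.0208" --pt "0.0106 0.0053 0 0 0 -0.0208"

```text
clock: 5.0
tool_pos: [0.5847, 0.0603, 0.1532]
orientation: [180.0, 0.0, -65.0]
force: [-0.3, -0.5, -0.3]
opening: 0.0241
gripper_force: 0.3
```

play_rows --pt "0.0109 0.0046 0 0 0 -0.0208" --pt "0.0112 0.0039 0 0 0 -0.0208" --pt "0.0114 0.0031 0 0 0 -0.0208" --pt "0.0116 0.0024 0 0 0 -0.0208" --pt "0.0117 0.0016 0 0 0 -0.0208" --pt "0.0118 0.0009 0 0 0 -0.0208" --pt "0.0118 0.0001 0 0 0 -0.0208" --pt "0.0033 -0.0001 0 0 0 -0.0058" --pt "0.0031 -0.0002 0 0 0 -0.0056" --pt "0 0 0 0 0 0"

```text
clock: 6.0
tool_pos: [0.6539, 0.073, 0.1532]
orientation: [180.0, -0.0, -93.1]
force: [-0.6, 0.4, -0.3]
opening: 0.0239
gripper_force: 0.0
```

```bash
python3 - <<'E'
from h import *
p,d,m=snap("wrist");print(get_obs()["tool_pos"]);X=pts(d,m)
cv2.imwrite("pics/w2.png",p);cv2.imwrite("pics/s2.png",snap("side")[0][150:300,180:360])
p,d,m=snap("top");X=pts(d,m);z=X[...,2]
k=(abs(X[...,0]-.58)<.15)&(X[...,1]<.15)&(X[...,1]>-.2)
comps(k&(z>.118)&(z<.134),X,8)
cv2.imwrite("pics/t2.png",cv2.resize(p[130:260,210:350],None,fx=4,fy=4))
E
```

```text
[0.65385564 0.07302443 0.15332972]
[253 159  40  10 207] [ 0.6442 -0.0249  0.127 ] (array([642.5, -25.8]), array([ 25.2, 123. ]), 0.9)
```

View pics/t2.png

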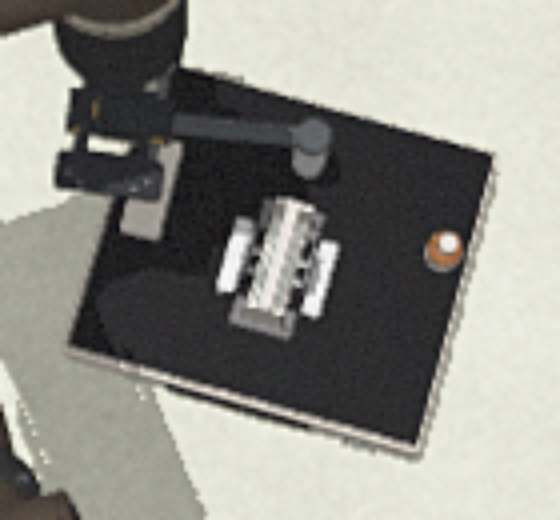

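The top view shows the arm swung left (from the column at (312,135) to the gripper at (110,150)), with the cassette clear. Next I rise and go over the cassette.

play_rows --pt "0 0 0.02 0 0 0" --pt "0 0 0.04 0 0 0" --pt "0 0 0.04 0 0 0" --pt "0 0 0.03 0 0 0" --pt "0 0 0.01 0 0 0"

```text
clock: 6.65
tool_pos: [0.655, 0.0733, 0.269]
orientation: [-179.7, 0.1, -93.1]
force: [-0.6, 0.2, 0.4]
opening: 0.0245
gripper_force: 0.0
```

play_rows --pt "-0.0116 -0.0143 0 0 0 0.0411" --pt "-0.0116 -0.0143 0 0 0 0.0411" --pt "-0.0116 -0.0143 0 0 0 0.0411" --pt "-0.0116 -0.0143 0 0 0 0.0411" --pt "-0.0116 -0.0143 0 0 0 0.0411" --pt "-0.0116 -0.0143 0 0 0 0.0411" --pt "-0.0116 -0.0143 0 0 0 0.0411" --pt "-0.0116 -0.0143 0 0 0 0.0411" --pt "-0.0116 -0.0143 0 0 0 0.0411" --pt "-0.0116 -0.0143 0 0 0 0.0411" --gripper 1

```text
clock: 7.65
tool_pos: [0.5603, -0.0417, 0.2647]
orientation: [180.0, 0.1, -18.8]
force: [0.8, -1.0, -0.7]
opening: 0.0872
gripper_force: 0.0
```

play_rows --pt "-0.0116 -0.0143 0 0 0 0.0411" --pt "0 0 0 0 0 0" --pt "0 0 0 0 0 0" --pt "0 0 0 0 0 0"

```text
clock: 8.05
tool_pos: [0.5521, -0.0524, 0.2651]
orientation: [-180.0, 0.0, -11.9]
force: [-0.1, -0.2, -0.4]
opening: 0.0878
gripper_force: 0.0
```

```bash
python3 - <<'E'
from h import *
o=get_obs();print(o["clock"],o["tool_pos"],o["orientation"],o["opening"])
p,d,m=snap("wrist");cv2.imwrite("pics/w3.png",p);X=pts(d,m);z=X[...,2]
for lo,hi in((.065,.074),(.106,.116),(.118,.134),(.14,.18)):print(lo);comps((X[...,0]>.4)&(z>lo)&(z<hi),X)
E
```

```text
8.05 [ 0.55212518 -0.05244262  0.26514829] [-1.79999271e+02  8.62915772e-03 -1.18831642e+01] 0.08777818658735347
0.065
[363 113  19  27  91] [ 0.5821 -0.1726  0.0702] (array([ 580.5, -176.9]), array([11.3, 28.2]), 58.4)
[234 141  18  72 249] [ 0.5558 -0.0358  0.0683] (array([553. , -34.6]), array([14.3, 77.3]), 81.8)
[270 140  14  73 246] [ 0.5512 -0.0695  0.0682] (array([545.9, -71.3]), array([13. , 79.1]), 77.9)
[219 147  15  55 612] [ 0.5638 -0.0176  0.07  ] (array([559.8, -18.3]), array([13.6, 59.8]), 78.3)
[285 146  14  56 625] [ 0.5493 -0.0881  0.0699] (array([545.4, -87.2]), array([13.7, 60.3]), 78.5)
0.106
[ 243  136   32   93 1125] [ 0.5565 -0.0532  0.1118] (array([552.2, -52.8]), array([29. , 90.5]), 78.1)
[230 168   6  32 150] [ 0.5587 -0.0284  0.1116] (array([557.5, -27.9]), array([ 4.6, 30. ]), 78.5)
[283 168   5  31 147] [ 0.5487 -0.0776  0.1118] (array([547.7, -77.7]), array([ 4.4, 29.1]), 79.4)
0.118
[  86   58  189   62 4077] [ 0.6469 -0.0143  0.1264] (array([650. ,  -4.1]), array([162.7,  27.5]), 86.3)
0.14
[ 50 101  40  19 668] [0.6485 0.0686 0.166 ] (array([649.2,  72.4]), array([14. , 13.4]), 68.9)
```

View pics/w3.png

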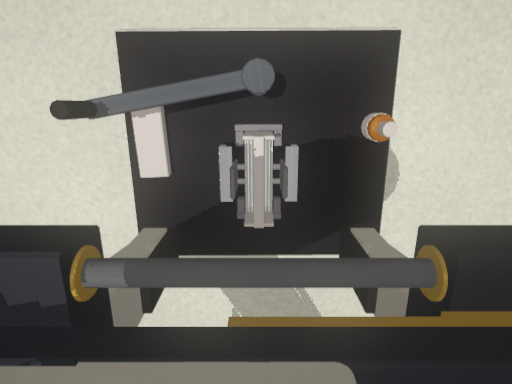

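The post is at (0.649, 0.072), so the hold-down arm is at about 1.39 rad. The cassette (259,180) is centred between the fingers. Descending.

play_rows --pt "0.0003 -0.0003 -0.03 0 0 0.0015" --pt "0 0 -0.04 0 0 0" --pt "0 0 -0.04 0 0 0" --pt "0 0 -0.04 0 0 0" --pt "0 0 -0.03 0 0 0" --pt "0 0 -0.018 0 0 0" --pt "0 0 -0.008 0 0 0" --pt "0 0 0 0 0 0" --pt "0 0 0 0 0 0"

```text
clock: 9.0
tool_pos: [0.5529, -0.0527, 0.1012]
orientation: [-180.0, -0.0, -11.5]
force: [0.0, 0.9, -0.1]
opening: 0.0874
gripper_force: 0.0
```

play_rows --pt "0 0 0 0 0 0" --pt "0 0 0 0 0 0" --pt "0 0 0 0 0 0" --pt "0 0 0 0 0 0" --pt "0 0 0 0 0 0" --pt "0 0 0 0 0 0" --pt "0 0 0 0 0 0" --pt "0 0 0 0 0 0" --pt "0 0 0 0 0 0" --pt "0 0 0 0 0 0" --gripper -1

```text
clock: 10.0
tool_pos: [0.5523, -0.053, 0.1008]
orientation: [-180.0, -0.0, -11.5]
force: [-1.3, 0.8, 4.6]
opening: 0.0371
gripper_force: 30.0
```

play_rows --pt "0 0 0 0 0 0" --pt "0 0 0 0 0 0" --pt "0 0 0.002 0 0 0" --pt "0 0 0.002 0 0 0" --pt "0 0 0.003 0 0 0" --pt "0 0 0.003 0 0 0" --pt "0 0 0 0 0 0"

```text
clock: 10.7
tool_pos: [0.5524, -0.053, 0.1089]
orientation: [-180.0, -0.0, -11.5]
force: [-0.5, 0.1, -2.0]
opening: 0.0371
gripper_force: 30.0
```

```bash
python3 - <<'E'
from h import *
o=get_obs();print(o["tool_pos"],o["force"],o["moment"])
p,d,m=snap("wrist");X=pts(d,m);z=X[...,2]
k=(abs(X[...,0]-.55)<.06)&(abs(X[...,1]+.053)<.035)
comps(k&(z>.1)&(z<.14),X)
cv2.imwrite("pics/w4.png",p)
E
```

```text
[ 0.55235116 -0.05298497  0.10890592] [-0.46999576  0.09221438 -1.95551802] [-0.03603893 -0.00656697 -0.01752697]
[ 224  166   70   92 2794] [ 0.5873 -0.0589  0.1196] (array([578. , -58.4]), array([29.6, 38.2]), 78.6)
[ 185  225   44   33 1115] [ 0.5688 -0.0323  0.1138] (array([566.4, -34.7]), array([23.2, 14.1]), 42.6)
[ 289  225   44   33 1082] [ 0.558 -0.078  0.114] (array([558.2, -75.4]), array([13.3, 22.1]), 25.1)
[201 288  26  29 489] [ 0.5508 -0.0331  0.1356] (array([551. , -33.5]), array([ 7. , 19.2]), 79.7)
[248 288  22  29 626] [ 0.5376 -0.0501  0.1199] (array([537. , -50.1]), array([ 9.8, 16.4]), 78.0)
[291 288  26  29 492] [ 0.5426 -0.0715  0.1357] (array([543.5, -70.8]), array([ 7.1, 18.5]), 77.5)
```

View pics/w4.png

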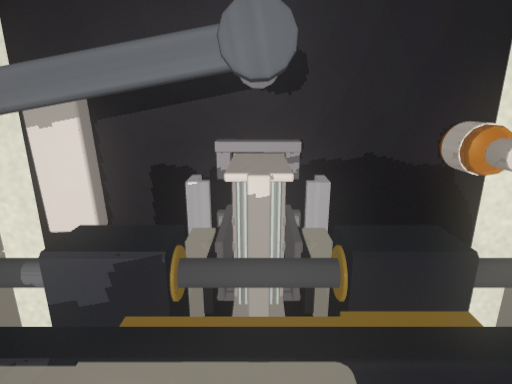

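The wrist view shows the cassette (258,230) lifted 8 mm, its top at 0.1196–0.1199 so level, and released from the rails. Lifting on.

play_rows --pt "0 0 0.006 0 0 0" --pt "0 0 0.012 0 0 0" --pt "0 0 0.018 0 0 0" --pt "0 0 0.02 0 0 0" --pt "0 0 0.02 0 0 0" --pt "0 0 0.018 0 0 0" --pt "0 0 0.012 0 0 0" --pt "0 0 0.006 0 0 0" --pt "0 0 0.003 0 0 0" --pt "0 0 0 0 0 0"

```text
clock: 11.75
tool_pos: [0.5521, -0.053, 0.2005]
orientation: [-180.0, 0.0, -11.5]
force: [-0.5, 0.2, -2.0]
opening: 0.0369
gripper_force: 30.0
```

play_rows --pt "0 0 0 0 0 0" --pt "0 0 0 0 0 0" --pt "0 0 0 0 0 0" --pt "0 0 0 0 0 0" --pt "0 0 0 0 0 0" --pt "0 0 0 0 0 0" --pt "0 0 0 0 0 0" --pt "0 0 0 0 0 0"

```text
clock: 12.55
tool_pos: [0.5522, -0.053, 0.2006]
orientation: [-180.0, -0.0, -11.5]
force: [-1.0, 0.5, -2.7]
opening: 0.0374
gripper_force: 30.0
```

```bash
python3 - <<'E'
from h import *
o=get_obs();print(o["tool_pos"],o["force"],o["moment"],abs(o["qvel"]).max())
p,d,m=snap("wrist");X=pts(d,m);z=X[...,2]
k=(abs(X[...,0]-.55)<.06)&(abs(X[...,1]+.053)<.03)
comps(k&(z>.204)&(z<.22),X); comps((z>.15)&(z<.18)&(X[...,1]>.03),X)
p=snap("side")[0];cv2.imwrite("pics/s5.png",cv2.resize(p[140:290,180:360],None,fx=4,fy=4))
E
```

```text
[ 0.55219083 -0.05299746  0.20061815] [-1.02164733  0.48320543 -2.68417741] [-0.02427531  0.00960961 -0.01788968] 0.07451517174982329
[ 224  171   70   87 2456] [ 0.5841 -0.0587  0.2115] (array([577.9, -58.3]), array([29.6, 38.2]), 78.2)
[185 235  41  23 610] [ 0.5685 -0.0336  0.2113] (array([568.9, -33.4]), array([18.8,  9.6]), 58.0)
[292 235  34  23 487] [ 0.5583 -0.0749  0.2113] (array([559.8, -75.5]), array([ 8.9, 14.1]), 10.6)
[215 288  12  13 130] [ 0.5452 -0.034   0.2116] (array([546.9, -34.6]), array([ 3.6, 11.6]), 75.4)
[248 288  22  29 620] [ 0.5373 -0.0501  0.2116] (array([537.3, -50.2]), array([ 9.9, 16.5]), 78.0)
[291 288  12  13 135] [ 0.5383 -0.0681  0.2115] (array([540.2, -68.4]), array([ 3.8, 12. ]), 79.8)
[  0  98  25  26 524] [0.6477 0.0672 0.1582] (array([648.1,  68.8]), array([ 6.5, 13.6]), 76.6)
```

View pics/s5.png

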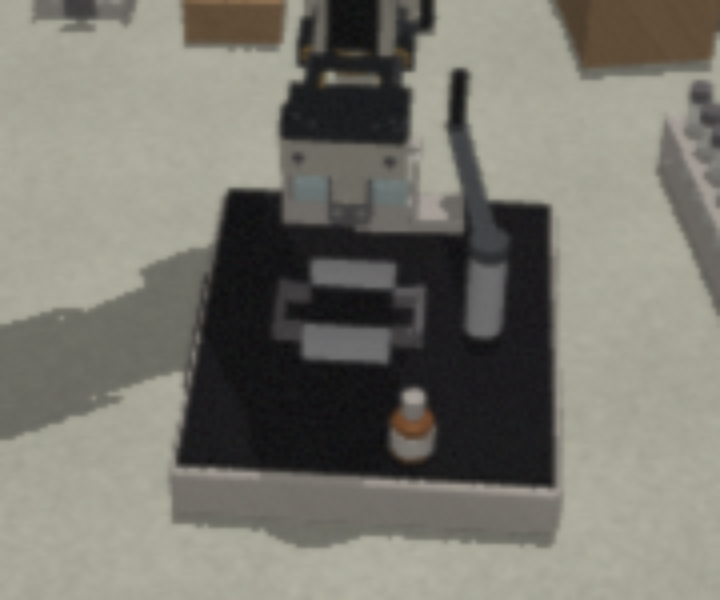

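The side view shows the cassette hanging level in the gripper at (347,185), above the empty dock (350,310). The arm is aside, and the dropper (412,430) and mailer are undisturbed. Handing in.

```bash
python3 -c "
from plant import *
print(close_job())"
```

```text
the job is handed in; nothing more can be done
None
```

I handed the job in at about 12.6 s. The hold-down arm is at about 1.39 rad, and the cassette hangs level and still in the pinched catches, about 10 cm above its seat. In the last pictures the dropper and mailer were in place; I did not check the things on the bench one by one.

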